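Fill the week's pill box, then open the safety-capped tub

TASK

Finish the week's pill box: put the two loose orange tablets into empty pockets, one to a pocket and lying flat, without disturbing the pockets that are already filled. One pocket is still empty then, so next open the green tub: push its white safety cap down, keep it down while twisting it anticlockwise until it is free, and lift it straight off, leaving the tub standing. Finish while still holding the cap level, clear in the air about 5 cm above the mouth of the open tub, and leave the glass, the mug and the amber bottle alone.

Things in the scene. Friction and masses are not known exactly. Their poses are not given: they have to be found in the camera images.
- pillbox: white seven-day pill box, 44 x 296 mm, 19 mm high, 220 g, loose on the worktop: seven square pockets in a row along its y axis, 42 mm apart, each 40 x 40 mm and 17 mm deep, walls 2 mm. See-through blue lids, folded open on its +x side, slope down from the rim to 67 mm from the box's middle. Origin: centre of the underside. Four pockets hold one tablet each, three are empty; which ones varies
- pocket0 (a point): middle of the floor of pocket 0 of the pill box, 2 mm above its underside and 17 mm below the rim (pocket 0 at the -y end of the box's row, pocket 6 at the +y end)
- pocket1 (a point): middle of the floor of pocket 1 of the pill box, 2 mm above its underside and 17 mm below the rim (pocket 0 at the -y end of the box's row, pocket 6 at the +y end)
- pocket2 (a point): middle of the floor of pocket 2 of the pill box, 2 mm above its underside and 17 mm below the rim (pocket 0 at the -y end of the box's row, pocket 6 at the +y end)
- pocket3 (a point): middle of the floor of pocket 3 of the pill box, 2 mm above its underside and 17 mm below the rim (pocket 0 at the -y end of the box's row, pocket 6 at the +y end)
- pocket4 (a point): middle of the floor of pocket 4 of the pill box, 2 mm above its underside and 17 mm below the rim (pocket 0 at the -y end of the box's row, pocket 6 at the +y end)
- pocket5 (a point): middle of the floor of pocket 5 of the pill box, 2 mm above its underside and 17 mm below the rim (pocket 0 at the -y end of the box's row, pocket 6 at the +y end)
- pocket6 (a point): middle of the floor of pocket 6 of the pill box, 2 mm above its underside and 17 mm below the rim (pocket 0 at the -y end of the box's row, pocket 6 at the +y end)
- tablet_a_mid (a point): round orange chewable supplement tablet, 27 mm across, 12 mm thick, 10 g, lying flat; point at its middle, 6 mm above its underside; already in a pocket of the pill box
- tablet_b_mid (a point): round orange chewable supplement tablet, 27 mm across, 12 mm thick, 10 g, lying flat; point at its middle, 6 mm above its underside; already in a pocket of the pill box
- tablet_c_mid (a point): round orange chewable supplement tablet, 27 mm across, 12 mm thick, 10 g, lying flat; point at its middle, 6 mm above its underside; already in a pocket of the pill box
- tablet_d_mid (a point): round orange chewable supplement tablet, 27 mm across, 12 mm thick, 10 g, lying flat; point at its middle, 6 mm above its underside; already in a pocket of the pill box
- spare_a_mid (a point): round orange chewable supplement tablet, 27 mm across, 12 mm thick, 10 g, lying flat; point at its middle, 6 mm above its underside; a loose spare, lying on the worktop at the robot's side of the pill box
- spare_b_mid (a point): round orange chewable supplement tablet, 27 mm across, 12 mm thick, 10 g, lying flat; point at its middle, 6 mm above its underside; a loose spare, lying on the worktop at the robot's side of the pill box
- tub: green plastic supplement tub with a cream and orange band, 76 mm across, 68 mm high to its flat shoulder, then a neck 39 mm across whose rim is 88 mm above the underside; about 0.6 kg, standing loose on the worktop. Origin: centre of the underside, z up
- tub_mouth (a point): centre of the rim of the tub's neck, 88 mm above the tub's underside; when closed it is hidden inside the cap
- cap: white ribbed push-and-turn safety cap on the tub, 58 mm across, 26 mm high, 40 g, grey anticlockwise arrows on its flat top; origin: centre of its lower edge, z up. Closed, that edge is 76 mm above the tub's underside. Held down 3 to 6 mm and turned anticlockwise seen from above, its lugs come free from 35 degrees on, a stop comes at 85 (60 is the middle); then it lifts straight off
- cap_top (a point): centre of the cap's flat top, 26 mm above its lower edge (102 mm above the worktop when closed). A spring in the cap holds its three lugs up in notches of the neck: pushing down takes 6 N at first, 10 N at 3 mm where it can turn, 15 N at 6 mm where it stops. Turned without pushing it takes the tub round with it; pushed down it turns easily and the tub stands still
- tumbler: clear drinking glass, 74 mm across, 125 mm high, not part of the job; origin: centre of the underside
- mug: blue ceramic mug, 80 mm across, 90 mm high, not part of the job; origin: centre of the underside
- syrup: small amber bottle with a white cap and a paper label, 56 mm across, 115 mm high, not part of the job; origin: centre of the underside
Mind the look-alikes: they are no part of the job. Of the things like the cap, leave any that is turquoise; of the rest the larger one is meant.

How it is judged:
By the outcome, as a careful person would: the job done as asked, in the order asked, and still so for the second after the job is handed in, while the arm keeps its last pose, push and grip.
It also fails if it takes over 64 s, if anything falls off the work surface, if the arm or the gripper's body presses on something with over 40 N, if the wrist force passes 120 N, or if a joint passes its speed limit or range.

ROBOT

A 6-joint arm with a two-finger parallel gripper is mounted at the origin on the work surface. World frame = base frame: x ahead of the robot, y to its left, z up, the work surface at z = 0. Lengths are in m, angles in rad, forces in N, time in s.
With the tool pointing down it reaches from about 0.225 to 0.875 m from the base axis. Payload 3.4 kg.
Tool frame: the origin (TCP) lies on the centre line of the jaws, within the pads' length; the fingertips stand 14 mm ahead of it and the grasp point (between the pads) lies 5 mm behind it; z points along the fingers, y is the line along which they close (so a half turn about z gives the same grasp; the last joint's range is limited). The gripper opens to 85 mm and grips with 20 to 120 N. Pads are 22 mm wide; open, the fingers measure 114 mm over their backs; the gripper's body (76 mm by 85 mm) begins 54 mm behind the grasp point. The pads swing forward as they close: fully open they stand 13 mm farther back than shut.
Start: joints at [-1.375, 0.276, 1.505, -0, 1.361, -0.121], TCP at [0.179, -0.546, 0.245] pointing down, gripper open.
Joint ranges: [-2.89, 2.89], [-0.75, 2.08], [0.22, 2.7], [-1.18, 4.32], [0.11, 2.71], [-2.7, 2.7]. Speed limits (rad/s): [2.57, 2.57, 3.14, 3.14, 3.14, 3.14].

INTERFACE

Orientations are given as a unit quaternion [w, x, y, z].
In Python, from rig import manip, eyes gives the robot as it stands.
- The arm moves only by the shell command python3 -m creep 'ROWS' [FORCE]. ROWS is JSON, a list of rows, each a list of 5 numbers: the opening, from 0 (shut) to 1 (fully open), then the shift along the tool's x, y, z normalised to -1 to 1, where 1 is 0.5 m, then the turn about the tool's z normalised to -1 to 1, where 1 is 360 degrees. In form: [[fingers, dx, dy, dz, spin], ...]. A call has 1 to 10 rows; each row is the pose to reach, as a shift and turn from the pose commanded when the call began, along the tool's axes at that moment, turning the shorter way round; what a row does not reach only later rows make up. A row lasts 1/10 s, in which the tool goes at most 50 mm and 8.59 degrees, less where a joint would pass 70% of its speed; a pose out of reach is approached as far as the arm can. A call with a number of a shift or a turn outside -1 to 1 is refused whole. A call with a gripper value outside its range is refused whole. The fingers move at their own pace and stop on an object; FORCE is the grip in N (left out, the last holds). Time passes only in rows, so rows that repeat a pose let the fingers close. It gives the time, the measured TCP pose, the force, the opening and the grip force at its end, in the units of the state.
- manip.get_state(): the state, without advancing time (a new reading comes with each control period).
- eyes.get_image(name): name is "scene" or "top"; returns a dict with "frame" (400x640x3 uint8, red, green, blue), "fx", "fy", "cx", "cy" (pixels), "k1" (the pictures are not rectified: a ray, as slopes to the right and down, at radius r is drawn at 1 + k1 r^2 times it, then the intrinsics apply), "R" (3x3) and "t" (3): a world point X has camera coordinates R X + t. Camera axes: x right, y down, z forward; pixel columns grow to the right and rows downward; lengths in m; the calibration is good to about 2 mm. A picture is of the moment at which its call begins. There is no depth.
- manip.sign_off(): hands the job in; it is judged then, once.
Trained networks look in the newest picture that a camera, given by its name, has taken for a name from the list of things; names that differ only in an ending like _2 or _b are one class to them, and where a whole thing is asked for, a point or a joint stands for the part that bears it (a point fixed in the world has none). Each returns a list of dicts, best first, with "confidence" (0 to 1); they miss things now and then, are a little off and sometimes report something else, mostly with a low value. They report only what shows in the picture. A call takes as long as a camera call. They do not tell look-alikes from the thing itself.
- eyes.regions_of(camera, label): "mask" (400x640 bool, what is visible of it) and "bbox" ([left, top, right, bottom] in pixels, round what is visible of it).
- eyes.place_of(camera, label): "centre" ([column, row] in pixels: a listed point, or the origin of a listed thing).
The state is a dict: "clock": time; "qpos": joint angles; "qd": joint speeds; "effort": joint torques, N m; "position": TCP position; "ee_rot": TCP orientation; "contact_force": force on the tool from outside, world axes, zero at the start; "moment": the same for the moment, N m; "width": finger opening in m; "gripper_force": force on a finger pad.
Only numpy, scipy, OpenCV 4.12 (cv2) and the standard library are available. Lean on these libraries where they do the work, as an engineer would, in place of code of your own. Each camera call takes 0.05 s, during which the arm holds its last target. There are 200 camera calls.

## Working session

There is one attempt and no reset: what is moved stays moved. The work goes in short steps, Python scripts to look and compute and a shell command to move; the robot and the scene stay as the last step left them, time stands still between calls to the robot, and variables do not carry over. Pictures are saved under pics/ and viewed, at most 10 in all, crops included, and the job is handed in when it is done.

```bash
ls; mkdir -p pics; cat > h.py <<'E'
import numpy as np, cv2
from rig import manip, eyes
from scipy.optimize import least_squares
def cam(n):
    return eyes.get_image(n)
def ray(c,px):
    d=np.array([(px[0]-c['cx'])/c['fx'],(px[1]-c['cy'])/c['fy']]); u=d.copy()
    for _ in range(20): u=d/(1+c['k1']*(u@u))
    R=np.array(c['R']);t=np.array(c['t'])
    v=R.T@np.array([u[0],u[1],1]); return -R.T@t, v/np.linalg.norm(v)
def proj(c,X):
    p=np.array(c['R'])@X+np.array(c['t']); u=p[:2]/p[2]; s=1+c['k1']*(u@u)
    return np.array([c['fx']*u[0]*s+c['cx'],c['fy']*u[1]*s+c['cy']])
def atz(c,px,z):
    o,v=ray(c,px); return o+v*(z-o[2])/v[2]
def tri(obs):
    A=np.zeros((3,3));b=np.zeros(3);L=[]
    for c,p in obs:
        o,v=ray(c,p);M=np.eye(3)-np.outer(v,v);A+=M;b+=M@o;L.append((o,v))
    X=np.linalg.solve(A,b); return X,[float(np.linalg.norm(np.cross(X-o,v))) for o,v in L]
E
python3 - <<'E'
from h import *
np.set_printoptions(precision=4,suppress=True)
print(manip.get_state())
for n in ("scene","top"):
    c=cam(n); cv2.imwrite(f"pics/{n}0.png",c['frame'][:,:,::-1]); print(n,{k:c[k] for k in('fx','fy','cx','cy','k1')}, -np.array(c['R']).T@c['t'], np.array(c['R'])[2])
    for l in ["pillbox","pocket0","pocket6","spare_a_mid","tub","cap","cap_top","tumbler","mug","syrup"]:
        print(l,[(np.round(d['centre'],1).tolist(),round(d['confidence'],2)) for d in eyes.place_of(n,l)])
E
```

```text
pics
{'clock': 0.0, 'qpos': array([-1.375 ,  0.2766,  1.5061, -0.    ,  1.3607, -0.121 ]), 'qd': array([-0.0026, -0.0004, -0.002 ,  0.0014, -0.0004,  0.0005]), 'effort': array([ -0.0019, -41.6778, -24.5805,  -0.0003,   0.0111,  -0.    ]), 'position': array([ 0.179 , -0.5459,  0.2444]), 'ee_rot': array([-0.0009,  0.9875,  0.1577, -0.    ]), 'contact_force': array([-0.0918,  0.167 ,  0.0105]), 'moment': array([-0.0066,  0.0747,  0.0134]), 'gripper_force': 0.0, 'width': 0.08535695200191441}
scene {'fx': 489.50459362594455, 'fy': 489.50459362594455, 'cx': 316.5677151109495, 'cy': 204.61267019381506, 'k1': -0.019774549246289273} [1.2346 0.2979 1.2835] [-0.4811 -0.1917 -0.8555]
pillbox [([343.7, 233.5], 0.62), ([368.5, 242.3], 0.54), ([253.6, 182.7], 0.22)]
pocket0 [([330.1, 226.9], 0.87), ([369.7, 240.0], 0.86), ([316.4, 219.9], 0.83), ([304.4, 214.5], 0.79), ([382.9, 249.5], 0.65), ([360.4, 238.0], 0.63), ([345.1, 231.0], 0.6)]
pocket6 [([330.1, 226.9], 0.87), ([369.7, 240.0], 0.86), ([316.4, 219.9], 0.83), ([304.4, 214.5], 0.79), ([382.9, 249.5], 0.65), ([360.4, 238.0], 0.63), ([345.1, 
[... 771 characters left out ...]
[237.3, 196.4], 0.8), ([303.5, 206.6], 0.76), ([286.7, 205.7], 0.7), ([269.9, 202.0], 0.66), ([255.1, 199.9], 0.6)]
pocket6 [([318.6, 212.0], 0.95), ([335.3, 209.1], 0.9), ([237.3, 196.4], 0.8), ([303.5, 206.6], 0.76), ([286.7, 205.7], 0.7), ([269.9, 202.0], 0.66), ([255.1, 199.9], 0.6)]
spare_a_mid [([414.2, 223.0], 0.64)]
tub [([409.1, 224.8], 0.83), ([310.5, 258.2], 0.45)]
cap [([417.9, 224.7], 0.85), ([417.5, 273.6], 0.75), ([362.0, 240.2], 0.68)]
cap_top [([415.0, 224.9], 0.94), ([360.8, 240.2], 0.84), ([417.0, 275.8], 0.83), ([307.0, 259.0], 0.29), ([288.4, 204.7], 0.26)]
tumbler [([346.7, 131.8], 0.88), ([413.5, 227.0], 0.5)]
mug [([446.4, 150.6], 0.68)]
syrup [([170.2, 308.7], 0.78)]
```

```bash
python3 - <<'E'
import cv2
a=cv2.imread("pics/scene0.png");b=cv2.imread("pics/top0.png")
cv2.imwrite("pics/s1.png",cv2.resize(a[110:310,160:480],(800,500),interpolation=cv2.INTER_CUBIC))
cv2.imwrite("pics/t1.png",cv2.resize(b[110:320,150:486],(800,500),interpolation=cv2.INTER_CUBIC))
E
```

```text
(no output)
```

View pics/s1.png

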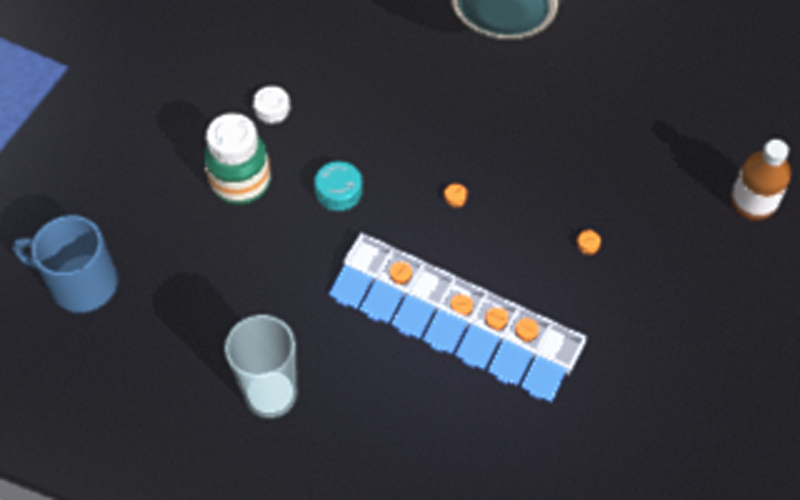

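View pics/t1.png

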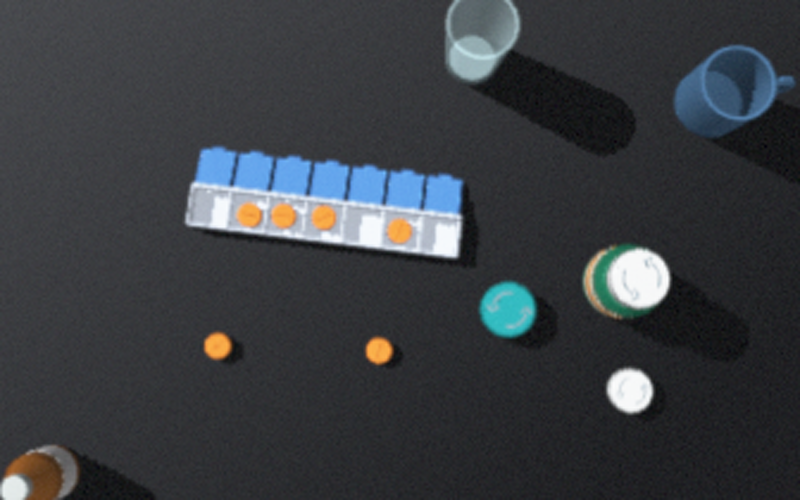

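Scene view: the loose tablets are at crop (456,195) and (589,242). The tub with its white cap is at (232,138), the small white cap at (271,104) and the turquoise cap at (338,185).

Top view: up is +x and left is +y, so pocket 6 is leftmost. Empty pockets are 6, 2 and 0; 5, 4, 3 and 1 are filled.

Cap candidates, full-frame top pixels: white on the tub (417,226), small white (415,274), turquoise (363,240). Turquoise is excluded, and the larger white one on the tub fits. I'll check this in a crop.

```bash
cat > m.py <<'E'
from h import *
np.set_printoptions(precision=4,suppress=True)
def blobs(c,lo,hi,amin=25,box=None):
    h=cv2.cvtColor(c['frame'],cv2.COLOR_RGB2HSV); m=cv2.inRange(h,lo,hi)
    n,l,s,ce=cv2.connectedComponentsWithStats(m)
    return [(ce[i],s[i,4]) for i in range(1,n) if s[i,4]>=amin]
def orange(c): return [b for b in blobs(c,(5,140,140),(22,255,255))]
def pair(bs,ct,bt,z,tol=.02):
    # match via plane z
    out=[]
    for p,a in bt[1]:
        X=atz(ct,p,z)
        q=min(bs[1],key=lambda b:np.linalg.norm(atz(bs[0],b[0],z)-X))
        if np.linalg.norm(atz(bs[0],q[0],z)-X)<tol: out.append((p,q[0],*tri([(ct,p),(bs[0],q[0])])))
    return out
E
python3 - <<'E'
from m import *
cs,ct=cam("scene"),cam("top")
for p,q,X,e in pair((cs,orange(cs)),ct,(ct,orange(ct)),.01): print('orange',p,q,X,e)
# pocket fit
obs=[]
P={}
for n,c in(("scene",cs),("top",ct)):
    P[n]=[np.array(d['centre']) for d in eyes.place_of(n,"pocket0") if d['confidence']>.45]
def model(x): 
    a=x[2]; return [np.array([x[0]-np.sin(a)*.042*(k-3), x[1]+np.cos(a)*.042*(k-3), x[3]]) for k in range(7)]
def res(x,names=("scene","top")):
    r=[]
    for n,c in(("scene",cs),("top",ct)):
        if n not in names: continue
        M=np.array([proj(c,X) for X in model(x)])
        for p in P[n]: 
            d=M-p; r+=list(d[np.argmin((d**2).sum(1))])
    return np.array(r)
X0=atz(ct,[286,205],.002)
for nm in (("scene","top"),("top",),("scene",)):
    s=least_squares(lambda x:res(x,nm) if len(nm)>1 else np.append(res(x,nm),(x[3]-.002)*1e4),[X0[0],X0[1],0.1 if False else 0,.002],loss='soft_l1')
    print(nm,s.x,np.degrees(s.x[2]),np.sqrt(np.mean(s.fun**2)))
for n,c in(("scene",cs),("top",ct)):
    for l in("cap","tub","tumbler","mug","syrup"):
        for d in eyes.regions_of(n,l):
            if d['confidence']>.4:
                y,x=np.nonzero(d['mask']); print(n,l,round(d['confidence'],2),d['bbox'],len(x),[x.mean().round(1),y.mean().round(1)])
a=cs['frame'][140:200,230:310,::-1];b=ct['frame'][200:300,345:445,::-1]
cv2.imwrite("pics/caps.png",np.hstack([cv2.resize(a,(400,300),interpolation=2),cv2.resize(b,(300,300),interpolation=2)]))
E
```

```text
orange [254.4638 199.942 ] [370.3889 241.3889] [0.5806 0.2023 0.0112] [0.0016288866007576292, 0.0016288866007575806]
orange [268.8636 200.1364] [358.463  237.1852] [0.5798 0.1651 0.0108] [0.0020056070583068207, 0.0020056070583067877]
orange [285.8485 201.0606] [344.4255 231.4468] [0.577  0.1207 0.012 ] [0.0019590802580975023, 0.001959080258097441]
orange [317.3281 206.6562] [319.7551 218.8367] [0.5622 0.0382 0.0109] [0.0013368224095591274, 0.001336822409559112]
orange [240.9792 254.9479] [395.194  206.1493] [0.4385 0.2359 0.0086] [0.0015264156899457689, 0.0015264156899458016]
orange [308.7708 256.7708] [341.9851 187.6119] [0.4325 0.0619 0.0086] [0.0020565529248689476, 0.0020565529248689663]
('scene', 'top') [ 0.5724  0.1191 -0.1297  0.0022] -7.431020408830411 8.622229841267114
('top',) [ 0.5709  0.1185 -0.1712  0.002 ] -9.807721595509275 1.4257154041025457
('scene',) [ 0.5725  0.1196 -0.0979  0.002 ] -5.611019363885606 11.078748225270033
scene cap 0.85 [245.2, 154.6, 264.2, 175.6] 340 [np.float64(252.4), np.float64(165.5)]
scene cap 0.53 [282.6, 175.7, 305.3, 195.1] 302 [np.float64(2
[... 631 characters left out ...]
64(215.1)]
scene syrup 0.56 [449.0, 167.9, 472.6, 197.5] 524 [np.float64(464.5), np.float64(182.1)]
top cap 0.81 [406.1, 215.5, 434.6, 240.7] 546 [np.float64(417.6), np.float64(226.8)]
top cap 0.69 [352.0, 228.0, 375.6, 251.8] 428 [np.float64(362.7), np.float64(239.3)]
top cap 0.5 [409.2, 264.8, 428.5, 280.6] 280 [np.float64(414.2), np.float64(273.5)]
top tub 0.77 [397.8, 210.9, 424.4, 245.4] 375 [np.float64(404.4), np.float64(229.8)]
top tumbler 0.75 [337.8, 101.9, 370.2, 147.0] 963 [np.float64(350.7), np.float64(124.0)]
top mug 0.88 [432.4, 128.2, 485.6, 169.6] 1256 [np.float64(454.9), np.float64(148.3)]
top syrup 0.83 [147.7, 298.3, 182.9, 323.8] 619 [np.float64(166.9), np.float64(310.0)]
```

View pics/caps.png

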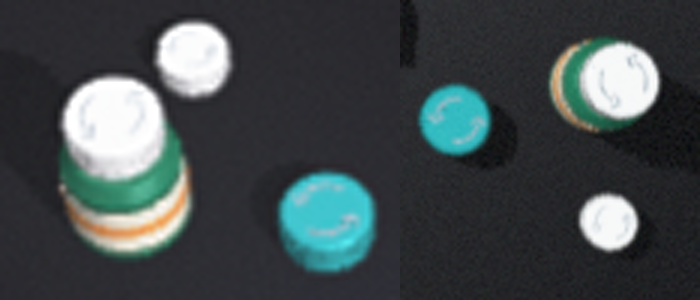

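The crop confirms it: the large white cap sits on the green tub, the smaller white one lies loose on the table, and the turquoise one is separate. First move: square the tool to the world axes in place, then refine the poses by fitting silhouettes.

```bash
python3 -m creep '[[1,0,0,0,0.0504],[1,0,0,0,0.0504],[1,0,0,0,0.0504],[1,0,0,0,0.0504]]' 60
cat > fit.py <<'E'
from m import *
from scipy.optimize import minimize
S=4
def cyl(x,y,z0,z1,r):
    a=np.linspace(0,2*np.pi,40,endpoint=False)
    return [np.array([x+r*np.cos(t),y+r*np.sin(t),z]) for z in(z0,z1) for t in a]
def boxp(x,y,a,z0=0,z1=.019):
    c,s=np.cos(a),np.sin(a)
    return [np.array([x+c*u-s*v,y+s*u+c*v,z]) for z in(z0,z1) for u in(-.022,.022) for v in(-.148,.148)]
def sil(c,pts,shape):
    P=np.array([proj(c,p) for p in pts]); h=cv2.convexHull(((P+.5)*S-.5).astype(np.float32)).reshape(-1,2)
    m=np.zeros((shape[0]*S,shape[1]*S),np.uint8); cv2.fillConvexPoly(m,np.round(h*16).astype(np.int32),1,shift=4); return m
def iou(views,ptsf,x):
    v=0
    for c,m in views:
        s=sil(c,ptsf(x),m.shape); M=cv2.resize(m,None,fx=S,fy=S,interpolation=cv2.INTER_LINEAR)>127
        v+=(s.astype(bool)&M).sum()/(s.astype(bool)|M).sum()
    return v/len(views)
def fit(views,ptsf,x0,step):
    sx=np.array([x0]+[np.array(x0)+np.eye(len(x0))[i]*step[i] for i in range(len(x0))])
    r=minimize(lambda x:-iou(views,ptsf,x),x0,method='Nelder-Mead',options=dict(initial_simplex=sx,xatol=1e-4,fatol=1e-4,maxiter=150)); return r.x,-r.fun
def comp(m,p):
    n,l=cv2.connectedComponents(m); r,q=int(round(p[1])),int(round(p[0])); k=l[r-1:r+2,q-1:q+2].max(); return ((l==k)*255).astype(np.uint8) if k else m*0
def hsv(c): return cv2.cvtColor(c['frame'],cv2.COLOR_RGB2HSV)
def om(c): return cv2.inRange(hsv(c),(5,120,110),(22,255,255))
def wm(c): return cv2.inRange(hsv(c),(0,0,125),(180,60,255))
E
python3 - <<'E'
from fit import *
cs,ct=cam("scene"),cam("top"); V=(cs,ct)
for n,g in(('a',(.4385,.2359)),('b',(.4325,.0619))):
    vs=[(c,comp(om(c),proj(c,np.array([*g,.006])))) for c in V]
    for k in(vs,vs[:1],vs[1:]):print('spare',n,*fit(k,lambda x:cyl(x[0],x[1],0,.012,.0135),g,(.004,.004)))
X,e=tri([(cs,(253.,164.5)),(ct,(417.6,226.8))]); print('cap c',X,e)
vs=[(c,comp(wm(c),proj(c,X))) for c in V]; print([int(m.sum()/255) for _,m in vs])
for k in(vs,vs[:1],vs[1:]):print('cap',*fit(k,lambda x:cyl(x[0],x[1],.076,.102,.029),X[:2],(.006,.006)))
print('capz',*fit(vs,lambda x:cyl(x[0],x[1],x[2]-.026,x[2],.029),[*X[:2],.102],(.006,.006,.006)))
vb=[]
for c in V:
    m=cv2.bitwise_or(om(c),cv2.inRange(hsv(c),(0,0,80),(180,80,255)));roi=np.zeros_like(m)
    cv2.fillConvexPoly(roi,cv2.convexHull(np.array([proj(c,p) for p in boxp(.572,.119,-.12,-.02,.04)]).astype(np.int32)),255)
    m=cv2.morphologyEx(m&roi,cv2.MORPH_CLOSE,np.ones((3,3),np.uint8)); vb.append((c,m)); 
for k in(vb,vb[:1],vb[1:]):print('box',*fit(k,lambda x:boxp(*x),[.572,.119,-.112],(.005,.005,.05)))
for n,p,q in(('turq',(292.3,181.8),(360.8,240.2)),('small',(268,151.5),(415,274))): print(n,*tri([(cs,p),(ct,q)]))
print(manip.get_state()['position'],manip.get_state()['ee_rot'],manip.get_state()['qpos'])
E
```

```text
clock: 2.2
position: [0.1791, -0.5464, 0.2453]
ee_rot: [0.0, 1.0, 0.001, 0.0]
contact_force: [0.6, -0.3, -0.2]
width: 0.0853
gripper_force: 0.0
spare a [0.438  0.2363] 0.8548317216041039
spare a [0.4369 0.2372] 0.9209486166007905
spare a [0.4391 0.235 ] 0.9155920281359906
spare b [0.4319 0.062 ] 0.8073705897076905
spare b [0.4294 0.0632] 0.9177852348993288
spare b [0.4332 0.0602] 0.8903030303030303
cap c [ 0.5037 -0.1985  0.0962] [0.002238120528440361, 0.0022381205284403073]
[344, 529]
cap [ 0.5034 -0.2006] 0.9104526566117079
cap [ 0.5015 -0.1995] 0.9577414772727273
cap [ 0.505  -0.2024] 0.9546761762337513
capz [ 0.5041 -0.1994  0.1063] 0.922477903929967
box [ 0.5718  0.1191 -0.1272] 0.8563122599598824
box [ 0.5673  0.1197 -0.1271] 0.928803444629098
box [ 0.5742  0.1198 -0.1259] 0.9091468187409146
turq [ 0.4758 -0.0784  0.0256] [0.005429479041743921, 0.00542947904174396]
small [ 0.386 -0.211  0.01 ] [0.002686574083724624, 0.0026865740837244737]
[ 0.1791 -0.5464  0.2454] [0.0001 1.     0.0011 0.    ] [-1.375   0.2759  1.5048  0.      1.3607  0.1936]
```

Measurements agree with the text: tablet and cap heights match to a few mm, box at (0.5715, 0.1195) with yaw −7.3°, spares a (0.438, 0.236) and b (0.432, 0.0615), cap (0.5035, −0.2005). Going to spare b, with the fingers partly closed.

```bash
python3 -m creep '[[0.6,0.506,-0.8,0,0],[0.6,0.506,-0.8,0,0],[0.6,0.506,-0.8,0,0],[0.6,0.506,-0.8,0,0],[0.6,0.506,-0.8,0,0],[0.6,0.506,-0.8,0,0],[0.6,0.506,-0.8,0,0],[0.6,0.506,-0.8,0,0],[0.6,0.506,-0.8,0,0],[0.6,0.506,-0.8,0,0]]'
python3 -m creep '[[0.6,0,-0.416,0.33,0],[0.6,0,-0.416,0.33,0],[0.6,0,-0.416,0.33,0],[0.6,0,-0.416,0.33,0],[0.6,0,-0.416,0.33,0],[0.6,0,-0.416,0.33,0],[0.6,0,-0.416,0.33,0],[0.6,0,-0.416,0.33,0],[0.6,0,-0.416,0.33,0]]'
python3 - <<'E'
from fit import *
c=cam("scene");t=cam("top")
s=manip.get_state(); print(s['position'],s['ee_rot'],s['qpos'])
p=proj(c,s['position']).astype(int);q=proj(t,s['position']).astype(int);print(p,q)
cr=lambda f,p:cv2.resize(f[p[1]-45:p[1]+45,p[0]-45:p[0]+45,::-1],(390,390),interpolation=2)
cv2.imwrite("pics/b1.png",np.hstack([cr(c['frame'],p),cr(t['frame'],q)]))
E
```

```text
clock: 3.3
position: [0.4335, -0.143, 0.2456]
ee_rot: [-0.001, 1.0, 0.002, 0.001]
contact_force: [-0.2, -0.8, 0.1]
width: 0.0512
gripper_force: 0.0
clock: 4.2
position: [0.4336, 0.0604, 0.0815]
ee_rot: [0.0, 1.0, -0.0, 0.002]
contact_force: [0.1, -0.2, -0.0]
width: 0.0513
gripper_force: 0.0
[0.4332 0.0604 0.0814] [ 0.0002  1.     -0.0008  0.0014] [-0.0205  0.2362  2.0333 -0.0005  0.8693  1.5522]
[341 174] [308 257]
```

View pics/b1.png

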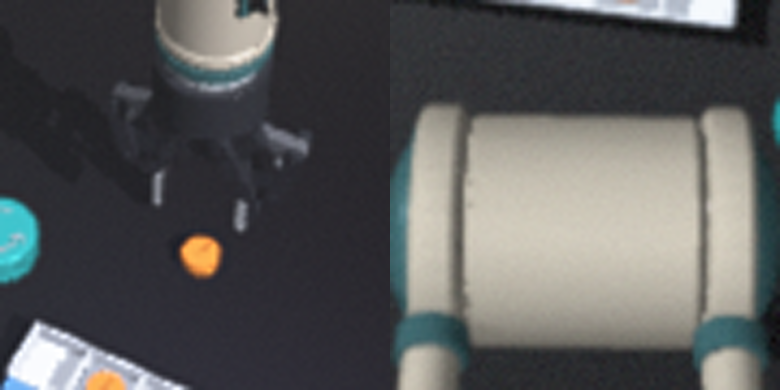

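Scene crop: the two pads straddle the tablet, with tips near (157,203) and (240,228). The top view is blocked by the forearm. Checking the real tip height at this opening.

```bash
python3 - <<'E'
from fit import *
c=cam("scene")
for z in(.05,.055,.06,.065,.07,.075): print(z,proj(c,np.array([.433,.0604-.0255,z])),proj(c,np.array([.433,.0604+.0255,z])))
E
python3 -m creep '[[0.55,-0.003,-0.002,0.08,0],[0.55,-0.003,-0.002,0.115,0],[0.55,-0.003,-0.002,0.115,0],[0.55,-0.003,-0.002,0.115,0]]'
```

```text
0.05 [333.4076 177.6413] [349.2396 182.5898]
0.055 [333.4446 176.7116] [349.3226 181.6683]
0.06 [333.4817 175.7766] [349.4061 180.7414]
0.065 [333.5191 174.8361] [349.4901 179.8092]
0.07 [333.5568 173.8902] [349.5745 178.8715]
0.075 [333.5946 172.9389] [349.6595 177.9283]
clock: 4.75
position: [0.4311, 0.0621, 0.0233]
ee_rot: [0.0, 1.0, -0.0, 0.0]
contact_force: [-0.3, -0.6, 0.3]
width: 0.0471
gripper_force: 0.0
```

The tips stand about 22 mm ahead of the TCP at this opening, so I rise about 5 mm before closing to grip the tablet's upper half.

```bash
python3 -m creep '[[0.5,0,0,-0.010,0],[0.4,0,0,-0.010,0],[0.2,0,0,-0.010,0],[0.2,0,0,-0.010,0],[0.2,0,0,-0.010,0],[0.2,0,0,-0.010,0]]' 25
python3 - <<'E'
from fit import *
c=cam("scene");s=manip.get_state();p=proj(c,s['position']).astype(int)
cv2.imwrite("pics/b2.png",cv2.resize(c['frame'][p[1]-30:p[1]+30,p[0]-30:p[0]+30,::-1],(480,480),interpolation=2));print(p)
E
```

```text
clock: 5.35
position: [0.4305, 0.0626, 0.0278]
ee_rot: [0.0, 1.0, 0.0, 0.0]
contact_force: [-0.4, -0.3, -0.3]
width: 0.0167
gripper_force: 0.0
[341 183]
```

View pics/b2.png

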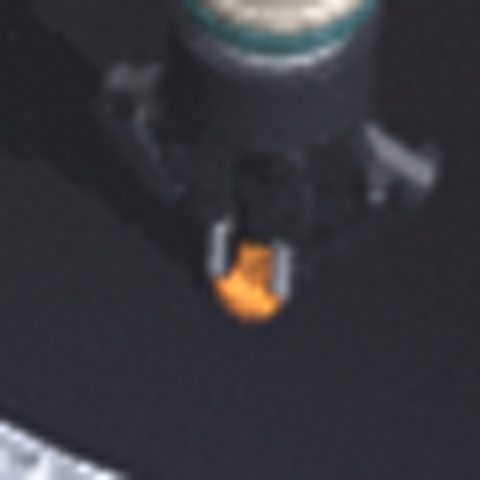

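The fingers closed to 17 mm above the tablet, so the tips stand only about 13 mm ahead of the TCP. Reopening, going lower and closing again.

```bash
python3 -m creep '[[0.5,0,0,0,0],[0.5,0,0,0,0],[0.5,0,0,0,0],[0.5,0,0,0.019,0],[0.5,0,0,0.019,0],[0.2,0,0,0.019,0],[0.2,0,0,0.019,0],[0.2,0,0,0.019,0],[0.2,0,0,0.019,0]]' 25
python3 -m creep '[[0.2,0,0,0,0],[0.2,0,0,-0.1,0],[0.2,0,0,-0.1,0],[0.2,0,0,-0.1,0]]'
python3 - <<'E'
from fit import *
c=cam("scene");s=manip.get_state();p=proj(c,s['position']).astype(int)
cv2.imwrite("pics/b3.png",cv2.resize(c['frame'][p[1]-30:p[1]+30,p[0]-30:p[0]+30,::-1],(480,480),interpolation=2));print(p)
m=comp(om(c),p+[0,4]); y,x=np.nonzero(m);print(len(x),x.mean(),y.mean())
for d in range(0,30,4): print(d,proj(c,s['position']-[0,0,d/1000]))
E
```

```text
clock: 6.3
position: [0.4307, 0.0626, 0.0184]
ee_rot: [0.0, 1.0, 0.0, 0.0]
contact_force: [0.3, 0.9, -0.1]
width: 0.0252
gripper_force: 24.6
clock: 6.7
position: [0.4315, 0.0626, 0.0692]
ee_rot: [0.0, 1.0, 0.0, 0.002]
contact_force: [-0.5, 0.0, -1.0]
width: 0.0252
gripper_force: 24.8
[342 176]
65 342.61538461538464 179.06153846153848
0 [342.503  176.2299]
4 [342.4521 176.983 ]
8 [342.4015 177.7326]
12 [342.3511 178.4787]
16 [342.3009 179.2214]
20 [342.2509 179.9608]
24 [342.2012 180.6967]
28 [342.1517 181.4292]
```

View pics/b3.png

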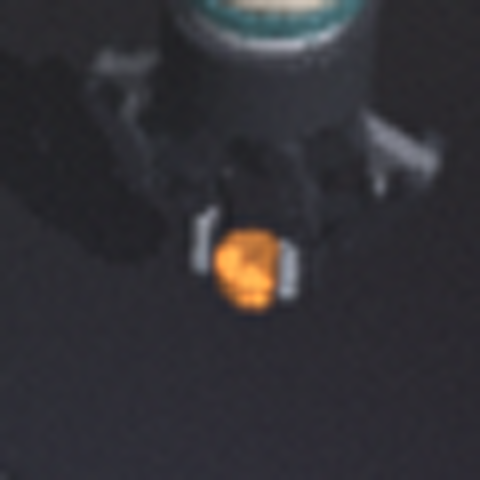

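The tablet is lifted and held (width 25 mm, 25 N), its blob centre at (342.6,179.1). Carrying it over pocket 2 and checking before I lower.

```bash
python3 -m creep '[[0.2,0.269,-0.030,0,0],[0.2,0.269,-0.030,0,0],[0.2,0.269,-0.030,0,0],[0.2,0.269,-0.030,0.038,0],[0.2,0.269,-0.030,0.038,0],[0.2,0.269,-0.030,0.038,0]]'
python3 - <<'E'
from fit import *
c=cam("scene");t=cam("top");s=manip.get_state();P=s['position'];p=proj(c,P).astype(int);print(P)
m=comp(om(c),p+[0,5]); y,x=np.nonzero(m);print(len(x),x.mean(),y.mean(),'exp',proj(c,P-[0,0,.0124]))
f=cv2.resize(c['frame'][p[1]-30:p[1]+30,p[0]-40:p[0]+40,::-1],(800,600),interpolation=2)
a=-.1265
for k in range(7):
  X=np.array([.5715-np.sin(a)*.042*(k-3),.1195+np.cos(a)*.042*(k-3),.019])
  for u,v in((-.02,-.02),(-.02,.02),(.02,.02),(.02,-.02)):
    q=proj(c,X+[np.cos(a)*u-np.sin(a)*v,np.sin(a)*u+np.cos(a)*v,0]); q=((q+.5-[p[0]-40,p[1]-30])*10).astype(int)
    cv2.circle(f,tuple(q),3,(0,255,0) if k==2 else (0,0,255),-1)
cv2.imwrite("pics/b4.png",f)
E
```

```text
clock: 7.35
position: [0.5628, 0.0776, 0.0477]
ee_rot: [0.0, 1.0, 0.0, -0.003]
contact_force: [-0.2, 0.1, -0.0]
width: 0.0258
gripper_force: 24.7
[0.5639 0.0776 0.0491]
60 331.85 218.91666666666666 exp [331.6695 219.085 ]
```

View pics/b4.png

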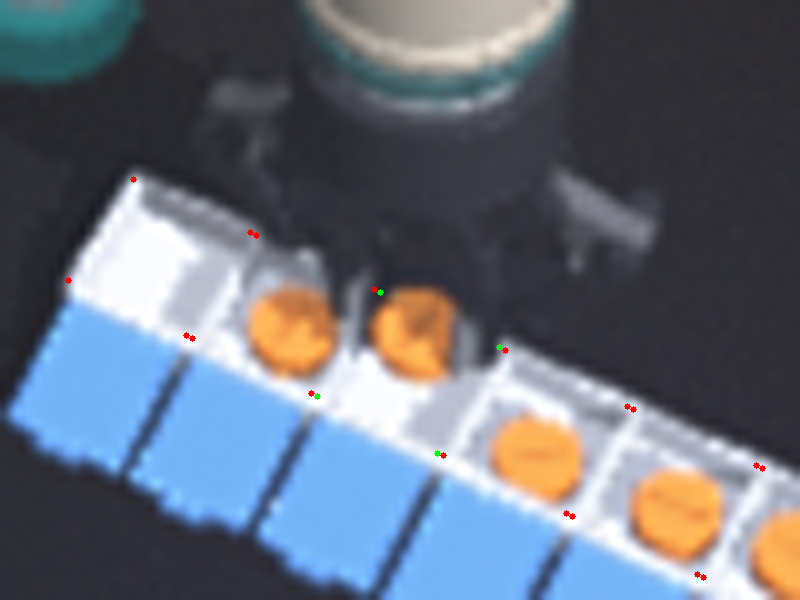

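Scene crop: the held tablet at (415,333) projects exactly where the TCP says, inside green-marked pocket 2. Lowering and releasing, then lifting toward spare a.

```bash
python3 -m creep '[[0.2,0.001,0,0.015,0],[0.2,0.001,0,0.029,0],[0.2,0.001,0,0.029,0],[0.2,0.001,0,0.029,0],[0.45,0.001,0,0.029,0],[0.45,0.001,0,0.029,0],[0.45,0.001,0,0.029,0],[0.45,0.001,0,0.029,0]]'
python3 -m creep '[[0.5,0,0,-0.08,0],[0.5,0,0,-0.12,0],[0.5,-0.252,-0.316,-0.12,0],[0.5,-0.252,-0.316,-0.12,0],[0.5,-0.252,-0.316,-0.12,0],[0.5,-0.252,-0.316,-0.12,0],[0.5,-0.252,-0.316,-0.12,0],[0.5,-0.252,-0.316,-0.12,0],[0.5,-0.252,-0.316,-0.12,0]]'
python3 - <<'E'
from fit import *
c=cam("scene");t=cam("top");print(manip.get_state()['position'])
for q,w,X,e in pair((c,orange(c)),t,(t,orange(t)),.01): print(q,w,X,e)
print([b[0] for b in orange(c)]);print([b[0] for b in orange(t)])
f=cv2.resize(c['frame'][195:265,290:400,::-1],(550,350),interpolation=2); cv2.imwrite("pics/b5.png",f)
E
```

```text
clock: 8.25
position: [0.5657, 0.0776, 0.0349]
ee_rot: [0.0, 1.0, 0.0, 0.0]
contact_force: [0.4, -0.8, -0.1]
width: 0.0384
gripper_force: 0.0
clock: 9.15
position: [0.4406, 0.2352, 0.095]
ee_rot: [0.0, 1.0, 0.0, 0.001]
contact_force: [-0.1, 0.3, 0.1]
width: 0.0429
gripper_force: 0.0
[0.4408 0.2347 0.0948]
[254.5147 199.9853] [370.3889 241.3889] [0.5805 0.2022 0.011 ] [0.001673277378268677, 0.0016732773782687119]
[268.8636 200.1364] [358.434  237.1132] [0.5798 0.1651 0.0112] [0.0019630905543066516, 0.0019630905543065176]
[285.8485 201.0606] [344.4255 231.4468] [0.577  0.1207 0.012 ] [0.0019590802580975023, 0.001959080258097441]
[301.9375 204.375 ] [331.8039 224.549 ] [0.5682 0.0785 0.0118] [0.0015538483881431956, 0.0015538483881432112]
[317.3281 206.6562] [319.7551 218.8367] [0.5622 0.0382 0.0109] [0.0013368224095591274, 0.001336822409559112]
[array([469.5463, 180.9815]), array([547.8163, 205.3061]), array([395.194 , 206.1493]), array([581.8529, 210.1765]), array([567.28, 209.48]), array([551.0492, 215.4098]), array([600.4   , 228.8258]), array([319.7551, 218.8367]), array([594.6129, 218.2581]), array([331.8039, 224.549 ]), array([539.9667, 226.6   ]), array([344.4255, 231.4468]), array([589.4255, 235.3617]), array([581.7742, 241.1613]), array([358.434 , 237.1132]), array([370.3889, 241.3889]), array([560.2824, 256.1412]), array([604.4545, 252.9659]), array([577.3103, 282.3706]), array([602.7364, 267.1091]), array([551.6119, 276.6866]), array([535.7407, 277.1111]), array([556.54, 293.77]), array([602.275, 291.275]), array([547.0968, 295.4839]), array([584.4792, 309.3125]), array([606.234 , 310.0638]), array([612.7308, 314.0769])]
[array([ 41.3779, 265.6413]), array([254.5147, 199.9853]), array([268.8636, 200.1364]), array([285.8485, 201.0606]), array([301.9375, 204.375 ]), array([317.3281, 206.6562])]
```

View pics/b5.png

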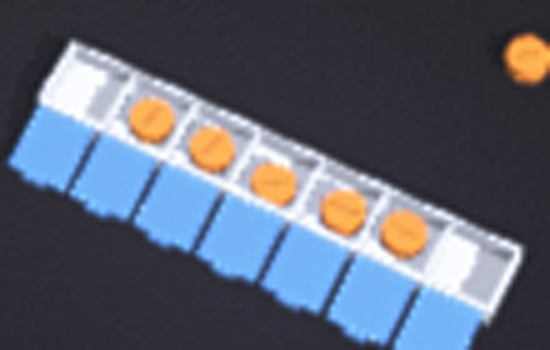

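The tablet lies flat in pocket 2 at (0.568, 0.079, z 0.012), level with the other four, which have not moved. Now spare a.

```bash
python3 -m creep '[[0.5,-0.006,-0.003,0.06,0],[0.5,-0.006,-0.003,0.12,0],[0.5,-0.006,-0.003,0.153,0],[0.5,-0.006,-0.003,0.153,0],[0.5,-0.006,-0.003,0.153,0],[0.2,-0.006,-0.003,0.153,0],[0.2,-0.006,-0.003,0.153,0],[0.2,-0.006,-0.003,0.153,0],[0.2,-0.006,-0.003,0.153,0]]' 25
python3 -m creep '[[0.2,0,0,0,0],[0.2,0,0,-0.05,0],[0.2,0,0,-0.1,0],[0.2,0,0,-0.1,0],[0.2,0,0,-0.1,0]]'
python3 - <<'E'
from fit import *
c=cam("scene");s=manip.get_state();P=s['position'];p=proj(c,P).astype(int)
m=comp(om(c),p+[0,4]); y,x=np.nonzero(m);print(P,len(x),x.mean(),y.mean(),'exp',proj(c,P-[0,0,.0124]))
E
```

```text
clock: 10.15
position: [0.4378, 0.2373, 0.0194]
ee_rot: [-0.0, 1.0, 0.0, 0.002]
contact_force: [1.7, -1.4, 5.7]
width: 0.025
gripper_force: 25.0
clock: 10.65
position: [0.4364, 0.2373, 0.0686]
ee_rot: [-0.0, 1.0, 0.0, 0.0]
contact_force: [-0.4, -0.3, -0.8]
width: 0.0255
gripper_force: 24.7
[0.4358 0.237  0.0679] 70 398.01428571428573 197.57142857142858 exp [397.3477 197.4196]
```

```bash
python3 -m creep '[[0.2,0.3,-0.015,0,0],[0.2,0.3,-0.015,0,0],[0.2,0.3,-0.015,0,0],[0.2,0.3,-0.015,0.03,0],[0.2,0.3,-0.015,0.036,0],[0.2,0.3,-0.015,0.036,0],[0.2,0.3,-0.015,0.036,0]]'
python3 - <<'E'
from fit import *
c=cam("scene");s=manip.get_state();P=s['position'];p=proj(c,P).astype(int)
m=comp(om(c),p+[0,4]); y,x=np.nonzero(m);print(P,len(x),x.mean(),y.mean(),'exp',proj(c,P-[0,0,.0124]))
f=cv2.resize(c['frame'][p[1]-30:p[1]+30,p[0]-40:p[0]+40,::-1],(800,600),interpolation=2);cv2.imwrite("pics/b6.png",f)
E
```

```text
clock: 11.4
position: [0.5848, 0.2445, 0.0497]
ee_rot: [0.0, 1.0, 0.0, -0.001]
contact_force: [0.1, 0.1, -0.6]
width: 0.0253
gripper_force: 24.7
[0.5853 0.2447 0.0503] 68 385.0 243.01470588235293 exp [384.3712 243.2687]
```

View pics/b6.png

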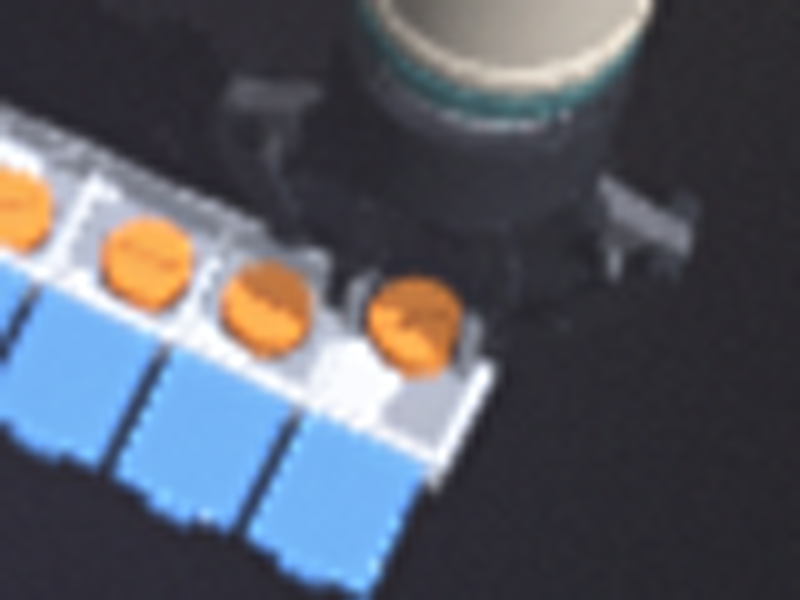

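The tablet sits over pocket 6 at (415,328), in the same relation to its pocket as the first one was. Lowering, releasing and going high above the tub.

```bash
python3 -m creep '[[0.2,0.002,0,0.015,0],[0.2,0.002,0,0.029,0],[0.2,0.002,0,0.029,0],[0.2,0.002,0,0.029,0],[0.45,0.002,0,0.029,0],[0.45,0.002,0,0.029,0],[0.45,0.002,0,0.029,0],[0.45,0.002,0,0.029,0]]'
python3 -m creep '[[0.5,0,0,-0.1,0],[0.6,0,0,-0.2,0],[1,0,0,-0.3,0],[1,0,0,-0.4,0],[1,-0.1,0.5,-0.4,0],[1,-0.1,0.5,-0.4,0],[1,-0.1,0.5,-0.4,0],[1,-0.1,0.5,-0.4,0],[1,-0.1,0.5,-0.4,0],[1,-0.1,0.5,-0.4,0]]'
python3 - <<'E'
from fit import *
c=cam("scene");t=cam("top");s=manip.get_state();print(s['position'])
for q,w,X,e in pair((c,orange(c)),t,(t,orange(t)),.01): print(q,w,X,e)
print([b[0] for b in orange(c) if b[0][0]<420]);print([b[0] for b in orange(t)])
vb=[]
for c in(c,t):
    m=cv2.bitwise_or(om(c),cv2.inRange(hsv(c),(0,0,80),(180,80,255)));roi=np.zeros_like(m)
    cv2.fillConvexPoly(roi,cv2.convexHull(np.array([proj(c,p) for p in boxp(.572,.119,-.12,-.02,.04)]).astype(np.int32)),255)
    vb.append((c,cv2.morphologyEx(m&roi,cv2.MORPH_CLOSE,np.ones((3,3),np.uint8))))
for k in(vb[:1],vb[1:]):print('box',*fit(k,lambda x:boxp(*x),[.572,.119,-.112],(.005,.005,.05)))
E
```

```text
clock: 12.25
position: [0.5876, 0.2446, 0.0359]
ee_rot: [-0.0, 1.0, 0.0, 0.0]
contact_force: [0.6, -0.3, -0.3]
width: 0.0385
gripper_force: 0.0
clock: 13.25
position: [0.5363, -0.0104, 0.2361]
ee_rot: [0.002, 1.0, -0.003, -0.0]
contact_force: [-0.1, 1.1, 0.2]
width: 0.0856
gripper_force: 0.0
[ 0.5374 -0.0066  0.236 ]
[ 41.5607 265.5468] [570.8917 258.05  ] [ 0.4133  0.7636 -0.0101] [0.0006663821226592875, 0.0006663821226592724]
[237.8636 197.1364] [383.7895 248.4912] [0.5884 0.2455 0.0107] [0.0014099305257810513, 0.0014099305257809214]
[254.5147 199.9853] [370.3889 241.3889] [0.5805 0.2022 0.011 ] [0.001673277378268677, 0.0016732773782687119]
[268.8636 200.1364] [358.463  237.1852] [0.5798 0.1651 0.0108] [0.0020056070583068207, 0.0020056070583067877]
[285.8485 201.0606] [344.4255 231.4468] [0.577  0.1207 0.012 ] [0.0019590802580975023, 0.001959080258097441]
[301.7619 204.4444] [331.8039 224.549 ] [0.5681 0.0787 0.0117] [0.0013086018423549139, 0.0013086018423549117]
[array([319.78, 218.76]), array([331.8039, 224.549 ]), array([344.4255, 231.4468]), array([358.463 , 237.1852]), array([370.3889, 241.3889]), array([383.7895, 248.4912])]
[array([ 41.5607, 265.5468]), array([237.8636, 197.1364]), array([254.5147, 199.9853]), array([268.8636, 200.1364]), array([285.8485, 201.0606]), array([301.7619, 204.4444]), array([156.7586, 305.3103])]
box [ 0.5676  0.1195 -0.1307] 0.9289365085374626
box [ 0.5748  0.1195 -0.117 ] 0.7987038382032515
```

Six tablets now lie flat in the box, with pocket 0 empty. The new one in pocket 6 is at (0.588, 0.2455, z 0.011), and the box has not moved. Now over the cap.

```bash
python3 -m creep '[[1,-0.068,0.39,0,0],[1,-0.068,0.39,0,0],[1,-0.068,0.39,0,0],[1,-0.068,0.39,0,0],[1,-0.068,0.39,0,0],[1,-0.068,0.39,0.12,0],[1,-0.068,0.39,0.12,0],[1,-0.068,0.39,0.12,0],[1,-0.068,0.39,0.12,0]]'
python3 - <<'E'
from fit import *
c=cam("scene");t=cam("top");s=manip.get_state();P=s['position'];print(P,s['qpos'])
m=comp(wm(c),proj(c,np.array([.5035,-.2,.089])));print(m.sum()/255)
print('cap',*fit([(c,m)],lambda x:cyl(x[0],x[1],.076,.102,.029),[.5035,-.2],(.006,.006)))
p=proj(c,P).astype(int)
cv2.imwrite("pics/c1.png",cv2.resize(c['frame'][p[1]-40:p[1]+50,p[0]-60:p[0]+60,::-1],(800,600),interpolation=2));print(p)
E
```

```text
clock: 14.25
position: [0.5048, -0.1994, 0.1768]
ee_rot: [0.0, 1.0, 0.001, 0.001]
contact_force: [-0.0, -0.4, -0.2]
width: 0.0854
gripper_force: 0.0
[ 0.5051 -0.2001  0.1776] [-0.5054  0.2742  1.6837  0.0001  1.1803  1.0639]
345.0
cap [ 0.5015 -0.1995] 0.9602272727272727
[248 147]
```

```bash
python3 -m creep '[[1,-0.003,0,0.08,0],[1,-0.003,0,0.13,0],[1,-0.003,0,0.168,0],[1,-0.003,0,0.168,0],[1,-0.003,0,0.168,0]]'
python3 -m creep '[[0.75,0,0,0,0],[0.7,0,0,0,0],[0.4,0,0,0,0],[0.4,0,0,0,0],[0.4,0,0,0,0],[0.4,0,0,0,0]]' 80
python3 - <<'E'
from fit import *
c=cam("scene");s=manip.get_state();P=s['position'];print(s)
cv2.imwrite("pics/c2.png",cv2.resize(c['frame'][125:205,200:306,::-1],(795,600),interpolation=2))
E
```

```text
clock: 14.85
position: [0.5031, -0.2007, 0.0931]
ee_rot: [0.001, 1.0, 0.0, 0.001]
contact_force: [0.8, -0.4, 0.3]
width: 0.0856
gripper_force: 0.0
clock: 15.45
position: [0.5032, -0.2013, 0.0937]
ee_rot: [0.001, 1.0, 0.0, 0.002]
contact_force: [-0.4, -1.1, 5.7]
width: 0.0562
gripper_force: 83.2
{'clock': 15.5, 'qpos': array([-0.5086,  0.3547,  1.8019, -0.0006,  0.9809,  1.0623]), 'qd': array([-0.0002, -0.    , -0.0003,  0.0011,  0.0008,  0.0001]), 'effort': array([  0.5104, -38.0575, -17.7192,   0.2707,  -0.0606,   0.001 ]), 'position': array([ 0.5033, -0.2013,  0.0937]), 'ee_rot': array([0.0012, 1.    , 0.0001, 0.0016]), 'contact_force': array([ 0.0884, -0.8046,  5.713 ]), 'moment': array([-0.0921,  0.0609, -0.0005]), 'gripper_force': 83.23086624965072, 'width': 0.05616521594159614}
```

View pics/c2.png

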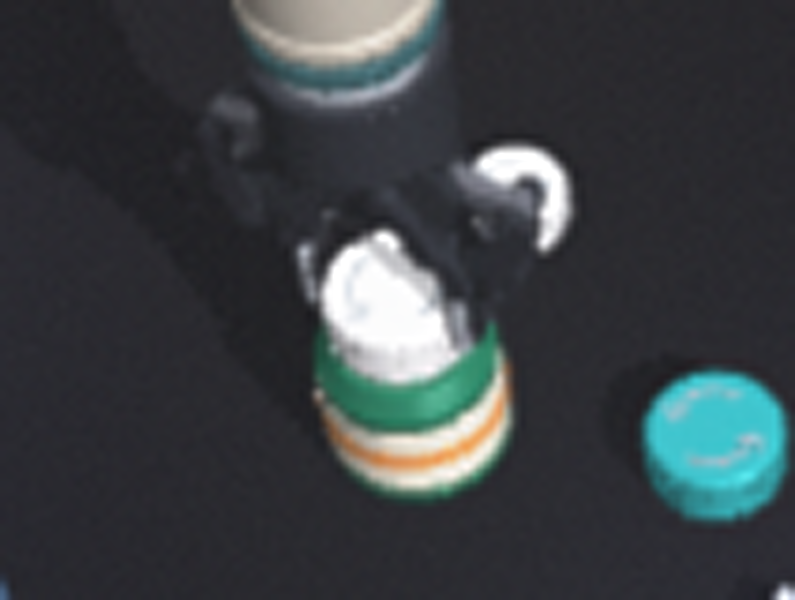

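The cap is held on both sides at 83 N with the tub upright; the tips look clear of the shoulder. Pushing down, using the spring force as the gauge (10 N at 3 mm, 15 N at 6 mm).

```bash
python3 -m creep '[[0.4,0,0,0.004,0],[0.4,0,0,0.008,0],[0.4,0,0,0.010,0],[0.4,0,0,0.010,0],[0.4,0,0,0.010,0],[0.4,0,0,0.010,0]]' 80; python3 -c "
from rig import manip
s=manip.get_state();print(s['position'],s['contact_force'],s['moment'],s['width'])"
```

```text
clock: 16.1
position: [0.5033, -0.2014, 0.0896]
ee_rot: [0.001, 1.0, 0.0, 0.002]
contact_force: [-2.6, -0.3, 11.8]
width: 0.0561
gripper_force: 83.7
[ 0.50328262 -0.20135538  0.08956034] [-2.62114084 -0.26789902 11.83168399] [ 0.02562337  0.33859821 -0.00516125] 0.05612729099478306
```

4.1 mm and 11.8 N agree with the spring figures. Twisting 60° anticlockwise from above (negative spin about the downward tool z), held about 0.5 mm deeper.

```bash
python3 -m creep '[[0.4,0,0,0.001,0],[0.4,0,0,0.001,-0.02],[0.4,0,0,0.001,-0.04],[0.4,0,0,0.001,-0.06],[0.4,0,0,0.001,-0.08],[0.4,0,0,0.001,-0.1],[0.4,0,0,0.001,-0.12],[0.4,0,0,0.001,-0.14],[0.4,0,0,0.001,-0.155],[0.4,0,0,0.001,-0.17]]' 80
python3 -m creep '[[0.4,0,0,0,0],[0.4,0,0,0,0]]'
python3 - <<'E'
from fit import *
c=cam("scene");s=manip.get_state();print(s['position'],s['ee_rot'],s['contact_force'],s['moment'],s['qpos'][5])
g=cv2.inRange(hsv(c),(60,80,40),(88,255,255));n,l,st,ce=cv2.connectedComponentsWithStats(g);print([(ce[i],st[i]) for i in range(1,n) if st[i,4]>60])
E
```

```text
clock: 17.1
position: [0.5045, -0.2017, 0.0895]
ee_rot: [0.003, 0.86, 0.511, 0.002]
contact_force: [-0.4, 0.9, 11.8]
width: 0.056
gripper_force: 83.9
clock: 17.3
position: [0.5045, -0.2017, 0.0895]
ee_rot: [0.003, 0.861, 0.509, 0.002]
contact_force: [0.4, 0.1, 12.7]
width: 0.0561
gripper_force: 83.9
[ 0.5045 -0.2017  0.0895] [0.0031 0.8607 0.5092 0.0018] [ 0.1084 -0.0762 12.806 ] [0.0751 0.0463 0.0793] -0.006126440631834115
[(array([255.7037, 176.4444]), array([242, 165,  25,  18, 135], dtype=int32))]
```

Turned 61° with only 0.08 Nm at the wrist. Lifting a little first and checking the weight: about 0.4 N is the cap alone, about 6 N would mean the tub is coming along.

```bash
python3 -m creep '[[0.4,0,0,-0.006,0],[0.4,0,0,-0.012,0],[0.4,0,0,-0.018,0],[0.4,0,0,-0.024,0],[0.4,0,0,-0.024,0],[0.4,0,0,-0.024,0]]'; python3 -c "
from rig import manip
s=manip.get_state();print(s['position'],s['ee_rot'],s['contact_force'],s['moment'],s['width'])"
```

```text
clock: 17.95
position: [0.5026, -0.2009, 0.0985]
ee_rot: [0.001, 0.861, 0.509, 0.0]
contact_force: [1.3, -1.9, 1.4]
width: 0.056
gripper_force: 84.9
[ 0.50261684 -0.200885    0.0984661 ] [8.03242986e-04 8.60691009e-01 5.09126978e-01 2.49368835e-04] [ 1.26764236 -1.92804436  1.43212802] [-0.37784643 -0.27628968  0.04962102] 0.056037524313270894
```

Fz is about +1.4 N, with no tub weight, so the cap is coming free. Lifting on straight up until its edge is about 5 cm above the mouth (TCP z about 0.156).

```bash
python3 -m creep '[[0.4,0,0,-0.012,0],[0.4,0,0,-0.024,0],[0.4,0,0,-0.036,0],[0.4,0,0,-0.05,0],[0.4,0,0,-0.07,0],[0.4,0,0,-0.09,0],[0.4,0,0,-0.105,0],[0.4,0,0,-0.114,0],[0.4,0,0,-0.114,0],[0.4,0,0,-0.114,0]]'
python3 - <<'E'
from fit import *
c=cam("scene");t=cam("top");s=manip.get_state();print(s['position'],s['ee_rot'],s['contact_force'],s['moment'])
g=cv2.inRange(hsv(c),(60,80,40),(88,255,255));n,l,st,ce=cv2.connectedComponentsWithStats(g);print([(ce[i],st[i]) for i in range(1,n) if st[i,4]>60])
for l in("tub","tub_mouth","cap_top","cap"): print(l,[(d['centre'],round(d['confidence'],2)) for d in eyes.place_of("scene",l)])
for n,X in(('tub',(.5035,-.2005,0)),('mouth',(.5035,-.2005,.088)),('captop',(.5035,-.2005,.164)),('edge',(.5035,-.2005,.138))):print(n,proj(c,np.array(X)))
cv2.imwrite("pics/c3.png",cv2.resize(c['frame'][110:205,200:306,::-1],(669,600),interpolation=2))
for q,w,X,e in pair((c,orange(c)),t,(t,orange(t)),.01): print(w,X)
E
```

```text
clock: 18.95
position: [0.5019, -0.2003, 0.1552]
ee_rot: [-0.0, 0.861, 0.509, -0.0]
contact_force: [-0.3, 0.4, -0.7]
width: 0.0563
gripper_force: 84.8
[ 0.5018 -0.2002  0.1548] [-0.0004  0.8607  0.5091 -0.0003] [-0.1633 -0.5382 -0.26  ] [-0.0232 -0.0248 -0.0429]
[(array([253.9821, 172.7083]), array([242, 162,  25,  21, 336], dtype=int32))]
tub [([253.9, 184.2], 0.7)]
tub_mouth [([251.5, 165.3], 0.59), ([347.3, 231.7], 0.2)]
cap_top [([293.0, 180.6], 0.83), ([251.5, 148.2], 0.81), ([265.1, 150.7], 0.56)]
cap [([255.5, 154.6], 0.84), ([291.9, 187.2], 0.82), ([369.7, 245.0], 0.74), ([267.6, 153.7], 0.57)]
tub [255.3424 181.9641]
mouth [252.0119 165.6397]
captop [248.852  150.1396]
edge [249.965  155.6004]
[383.7241 248.4483] [0.5884 0.2454 0.0109]
[370.3889 241.3889] [0.5806 0.2023 0.0112]
[358.463  237.1852] [0.5798 0.1651 0.0108]
[344.4255 231.4468] [0.577  0.1207 0.012 ]
[331.8039 224.549 ] [0.5682 0.0785 0.0118]
[319.78 218.76] [0.5621 0.0381 0.0112]
```

The open mouth now shows at (251.5,165.3), where it should be, and the tub stands where it did. The cap is in the grip above it, level, with 0.3 N of load. All six tablets are unmoved. Handing in.

```bash
python3 -c "
from rig import manip
print(manip.sign_off())"
```

```text
the job is handed in; nothing more can be done
None
```

The job is handed in at about 19 s of the 64 s: both loose tablets lie flat in pockets 2 and 6, the tub stands open where it was, and the white cap is held level about 5 cm above its mouth; I checked that final state by camera measurements and wrist force, not by viewing a picture.

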